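Close up a sectional cutting board and snap its seam cap on

TASK

Slide the loose cutting-board section up against the fixed section until the gap between them is fully closed along the whole seam. Then pick up the white top-hat-shaped snap cap and press it down over the steel stud until it clicks, and keep pressing until its brim is fully down on the board. Finish while still holding the cap firmly pressed down with the gripper; leave the ramekin, the spice jar and the tub alone.

Things in the scene. Friction and masses are not known exactly. Their poses are not given: they have to be found in the camera images.
- fixed_board: the fixed wooden board section, screwed to the table: 200 (its x) by 120 (its y) by 20 mm thick, carrying a steel stud. Origin at the centre of its underside, on the table; z up. Its -y side face (60 mm from the origin) is the seam side, where the loose section belongs. It never moves.
- stud_foot (a point): point on the fixed board's top face (20 mm above the table), on the axis of the upright steel stud, 16 mm inside the seam side, midway along it; axes as the fixed board. The stud is 16 mm across and rises 24 mm above the board, its top 5 mm tapering to 8 mm across.
- stud_top (a point): top of the stud, 24 mm above stud_foot. Four sprung bumps round the stud, centred 10.5 mm above the board, span 25 mm and yield inward: resistance starts with the cap's brim about 15 mm above the board, peaks at about 6 to 12 N, drops away (the click), then the cap goes on freely until its brim meets the board. Up to 25 N may be used.
- seam_mid (a point): middle of the top edge of the fixed board's seam side (20 mm above the table); same axes as the fixed board, so -y points out to the loose section
- loose_board: the loose wooden section, 200 (its x) by 120 (its y) by 18 mm thick, about 0.35 kg, flat on the table on the -y side of the fixed board, 25 to 60 mm from it, turned up to 0.13 rad. It can be pushed along the table. Origin at the centre of its underside; its +y side face (60 mm from the origin) goes against the fixed board. Its top lies 2 mm lower than the fixed board's.
- loose_corner_a (a point): top corner of the loose board at the -x end of its +y side face (the face that goes against the fixed board)
- loose_corner_b (a point): top corner of the loose board at the +x end of its +y side face
- cap: the snap cap, a white plastic hollow top hat standing brim down on the table, 40 g: round brim 60 mm across and 5 mm thick, with a closed round crown 32 mm across on it, 34 mm high in all. Origin at the centre of the brim's underside, z up. Round, so its yaw does not matter. Grip it by the crown from above; fingertips may push on the brim.
- cap_top (a point): centre of the flat top of the cap's crown, 34 mm above the brim's underside. The cap's mouth, in the brim, is 21 mm across and 5 mm deep, widening to 26 mm above; the hollow is 30 mm deep in all.
- ramekin: bystander: small white ceramic ramekin, open, 66 mm across and 36 mm high; origin at the centre of its underside
- spice_jar: bystander: amber glass spice jar with a steel lid, 52 mm across and 60 mm high; origin at the centre of its underside
- tub: bystander: open white plastic tub, 110 by 110 by 70 mm high, on the robot's far right; origin at the centre of its underside
Not all that is in view belongs to the job. There is more than one size of the part that bears fixed_board; the job needs the largest.

How it is judged:
On the way, in this order (a step that is already met when the one before it is completed fails the run):
1. the loose board is butted flush against the fixed board (y of loose_corner_a in the frame of seam_mid between -0.003 and 0.003 m and y of loose_corner_b in the frame of seam_mid between -0.003 and 0.003 m and angle between loose_board's own z axis and vertical below 0.03 rad), for 0.2 s.
2. the cap has clicked over the stud's bumps and is down on the board (z of cap in the frame of stud_foot below 0.0025 m and horizontal distance between cap and stud_foot below 0.005 m and angle between cap's own z axis and vertical below 0.08 rad), for 0.2 s.
At the end, for the whole second after the job is handed in: Loose board flat, both seam corners within 3 mm of the fixed board, at most 60 mm askew along it; cap on the stud, level (0.08 rad), centred within 5 mm, brim within 2.5 mm of the fixed board; gripper on the cap (over 3 N), pressing it onto the fixed board with over 3 N (all of step 1 and all of step 2 and x of loose_board in the frame of fixed_board between -0.06 and 0.06 m and contact force between cap and fixed_board above 3 N and contact force between the fingers and cap above 3 N); the arm keeps its last pose, push and grip.
It fails at once if the ramekin was disturbed (moved more than 30 mm) (distance of ramekin from where it was at the start of the episode above 0.03 m).
It fails at once if the spice jar was disturbed (moved more than 30 mm) (distance of spice_jar from where it was at the start of the episode above 0.03 m).
It fails at once if the tub was disturbed (moved more than 30 mm) (distance of tub from where it was at the start of the episode above 0.03 m).
It also fails if it takes over 64 s, if anything falls off the work surface, if the arm or the gripper's body presses on something with over 40 N, if the wrist force passes 120 N, or if a joint passes its speed limit or range.

ROBOT

A 6-joint arm with a two-finger parallel gripper is mounted at the origin on the work surface. World frame = base frame: x ahead of the robot, y to its left, z up, the work surface at z = 0. Lengths are in m, angles in rad, forces in N, time in s.
With the tool pointing down it reaches from about 0.35 to 0.725 m from the base axis. Payload 6 kg.
Tool frame: the origin (TCP) lies on the centre line of the jaws, within the pads' length; the fingertips stand 11 mm ahead of it and the grasp point (between the pads) lies 8 mm behind it (tcp_to_tips is the distance from the TCP to the fingertips, in m); z points along the fingers, y is the direction in which the jaws open and shut (so a half turn about z gives the same grasp; the last joint's range is limited). The gripper opens to 85 mm and grips with 20 to 120 N. Pads are 22 mm wide; open, the fingers measure 114 mm over their backs; the gripper's body (76 mm by 85 mm) begins 54 mm behind the grasp point. The pads swing forward as they close: fully open they stand 13 mm farther back than shut.
Start: joints at [1.582, 0.04, 0.085, 0, -1.615, -0.334], TCP at [0.19, 0.569, 0.242] pointing down, gripper open.
Joint ranges: [-2.56, 2.56], [-1.29, 2.01], [-1.08, 1.49], [-3.29, 1.98], [-2.81, -0.18], [-2.99, 2.99]. Speed limits (rad/s): [2.57, 2.57, 3.01, 3.14, 3.14, 3.14].

INTERFACE

Orientations are given as a unit quaternion [x, y, z, w].
In Python, from workcell import read_state, camera, finish_job, tcp_to_tips gives the robot as it stands.
- The arm moves only by the tool send_rows, never from a script. Its argument "steps" is a list of rows, each an object of numbers: "tx", "ty", "tz": the shift along the tool's x, y, z in m; "turn": the turn about the tool's z in rad. In form: [{"tx": .., "ty": .., "tz": .., "turn": ..}, ...]. A call has 1 to 8 rows; each row is the pose to reach, as a shift and turn from the pose commanded when the call began, along the tool's axes at that moment; what a row does not reach only later rows make up. A row lasts 1/10 s, in which the tool goes at most 50 mm and 8.59 degrees, less where a joint would pass 70% of its speed; a pose out of reach is approached as far as the arm can. A call with a gripper value outside its range is refused whole. "jaw" is the closure, from 0 (fully open) to 1 (shut), set as the call begins (left out, the last holds). The fingers move at their own pace and stop on an object; "squeeze" is the grip in N (left out, the last holds). Time passes only in rows, so rows that repeat a pose let the fingers close. It gives the time, the measured TCP pose, the force and the opening at its end, in the units of the state.
- read_state(): the state, without advancing time (a new reading comes with each control period).
- camera(name): name is "side" or "top" or "wrist"; returns a dict with "color" (420x560x3 uint8, red, green, blue), "camera_matrix" (3x3 intrinsics, pixels), "D" ([k1, k2, p1, p2, k3] as OpenCV has them; the pictures are not rectified), "R" (3x3) and "t" (3): a world point X has camera coordinates R X + t. Camera axes: x right, y down, z forward; pixel columns grow to the right and rows downward; lengths in m; the calibration is good to about 2 mm. A picture is of the moment at which its call begins. There is no depth.
- finish_job(): hands the job in, once; it reports no verdict.
The state is a dict: "time_s": time; "q": joint angles; "joint_velocities": joint speeds; "tau": joint torques, N m; "eef_pos": TCP position; "orientation": TCP orientation; "force": force on the tool from outside, world axes, zero at the start; "wrist_torque": the same for the moment, N m; "width": finger opening in m.
Only numpy, scipy, OpenCV 4.12 (cv2) and the standard library are available. Lean on these libraries where they do the work, as an engineer would, in place of code of your own. Each camera call takes 0.05 s, during which the arm holds its last target.

## Working session

There is one attempt and no reset: what is moved stays moved. The work goes in short steps, Python scripts to look and compute and a tool call to move; the robot and the scene stay as the last step left them, time stands still between calls to the robot, and variables do not carry over. Pictures are saved under pics/ and viewed, and the job is handed in when it is done.

Besides the shell and the picture viewer there is one more tool, called after "Emit:" as name([rows], argument=value, ...), one row to a line, values as JSON. send_rows: Moves the arm, as the interface text tells. Its arguments: {"type":"object","properties":{"steps":{"type":"array","items":{"type":"object","properties":{"tx":{"type":"number"},"ty":{"type":"number"},"tz":{"type":"number"},"turn":{"type":"number"}}}},"jaw":{"type":"number"},"squeeze":{"type":"number"}},"required":["steps"]}

```bash
mkdir -p pics; ls; python3 - <<'E'
from workcell import read_state, camera, tcp_to_tips
import cv2
s=read_state(); print(s, tcp_to_tips)
for n in ("side","top","wrist"):
    c=camera(n); cv2.imwrite(f"pics/{n}0.png",c["color"][:,:,::-1]); print(n,c["camera_matrix"],c["D"],c["R"],c["t"])
E
```

```text
pics
{'time_s': 0.0, 'q': array([ 1.58167519e+00,  4.08115131e-02,  8.38208146e-02, -4.73675507e-04,
       -1.61549838e+00, -3.33728260e-01]), 'joint_velocities': array([-1.51512815e-03,  2.74749820e-05, -1.60356182e-03,  6.20556946e-04,
       -4.85113260e-04,  7.72105558e-04]), 'tau': array([-1.70757280e-04, -3.68203533e+01,  3.47423387e+01,  6.93263769e+00,
       -5.32469261e-03, -1.72007923e-06]), 'eef_pos': array([0.19016516, 0.56874405, 0.24128256]), 'orientation': array([ 9.87000589e-01, -1.60714233e-01, -8.79930969e-05,  8.74411927e-04]), 'force': array([-0.35480454, -0.0313467 , -0.59605842]), 'wrist_torque': array([ 0.00319542, -0.03394236,  0.0727967 ]), 'width': 0.08556540358877969} 0.011
side [[433.25956971   0.         275.54935657]
 [  0.         433.25956971 208.19948664]
 [  0.           0.           1.        ]] [-0.07412414  0.          0.          0.          0.        ] [[-7.62406081e-01 -6.47098742e-01 -4.32314993e-04]
 [-4.94339109e-01  5.82856868e-01 -6.44908301e-01]
 [ 4.17571328e-01 -4.91468300e-01 -7.64259835e-01]] [0.44470124 0.36521539 0.7150046 ]
top [[468.28130204   0.         278.48668624]
 [  0.         468.28130204 216.00827879]
 [  0.           0.           1.        ]] [-0.15536367  0.          0.          0.          0.        ] [[ 0.02480844 -0.99963031  0.01112578]
 [-0.98539933 -0.02632743 -0.16821127]
 [ 0.16844199 -0.00679027 -0.98568818]] [-0.05069252  0.59673169  1.24949265]
wrist [[360.81498209   0.         273.54867793]
 [  0.         360.81498209 209.57131073]
 [  0.           0.           1.        ]] [-0.02588729  0.          0.          0.          0.        ] [[-0.31820247 -0.94802044  0.00210297]
 [-0.90201363  0.30344149  0.30707439]
 [-0.29175093  0.09581492 -0.95168319]] [ 0.59756985 -0.04003831  0.38006422]
```

View pics/top0.png

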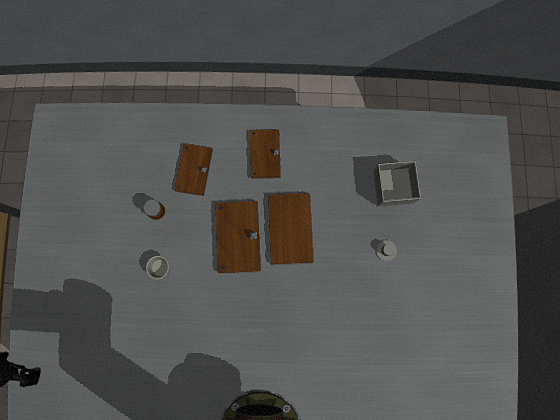

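View pics/side0.png

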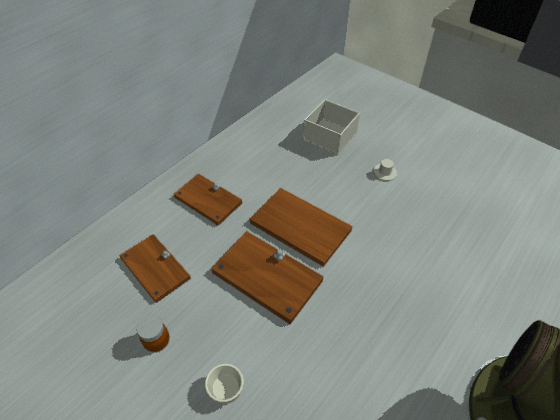

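View pics/wrist0.png

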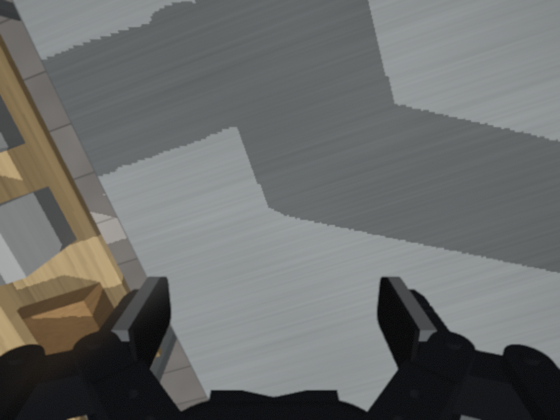

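The candidates for the fixed board, in top-image pixels, are the boards with studs at (238,236), (193,169) and (264,153). The largest is (238,236), with its stud at (253,236). The loose board at (289,228) has no stud. The white objects are the cap at (386,250), the ramekin at (157,267) and the tub at (398,183); the cap is the top-hat shape. I'll check this in a close crop and segment the boards.

```bash
cat > h.py <<'E'
import numpy as np, cv2
from workcell import read_state, camera, tcp_to_tips
def ray(c,px):
    u=cv2.undistortPoints(np.array(px,float).reshape(-1,1,2),c["camera_matrix"],np.array(c["D"]))[:,0]
    R=np.array(c["R"]);t=np.array(c["t"])
    return -R.T@t,(np.c_[u,np.ones(len(u))])@R
def onz(c,px,z):
    o,d=ray(c,px); return o+d*((z-o[2])/d[:,2])[:,None]
def proj(c,X):
    r=cv2.Rodrigues(np.array(c["R"]))[0]
    return cv2.projectPoints(np.array(X,float).reshape(-1,1,3),r,np.array(c["t"]),c["camera_matrix"],np.array(c["D"]))[0][:,0]
def save(n,im,box=None,k=1):
    if box: im=im[box[1]:box[3],box[0]:box[2]]
    cv2.imwrite(f"pics/{n}.png",cv2.resize(im,None,fx=k,fy=k,interpolation=cv2.INTER_CUBIC)[:,:,::-1])
E
python3 - <<'E'
from h import *
c=camera("top"); im=c["color"]; save("c1",im,(200,120,420,290),3.6)
hsv=cv2.cvtColor(im,cv2.COLOR_RGB2HSV)
for p in [(235,220),(290,225),(386,258),(270,215)]: print(p,im[p[1],p[0]],hsv[p[1],p[0]])
E
```

```text
(235, 220) [82 51 16] [ 16 205  82]
(290, 225) [82 50 17] [ 15 202  82]
(386, 258) [117 119 112] [ 39  15 119]
(270, 215) [77 47 20] [ 14 189  77]
```

View pics/c1.png

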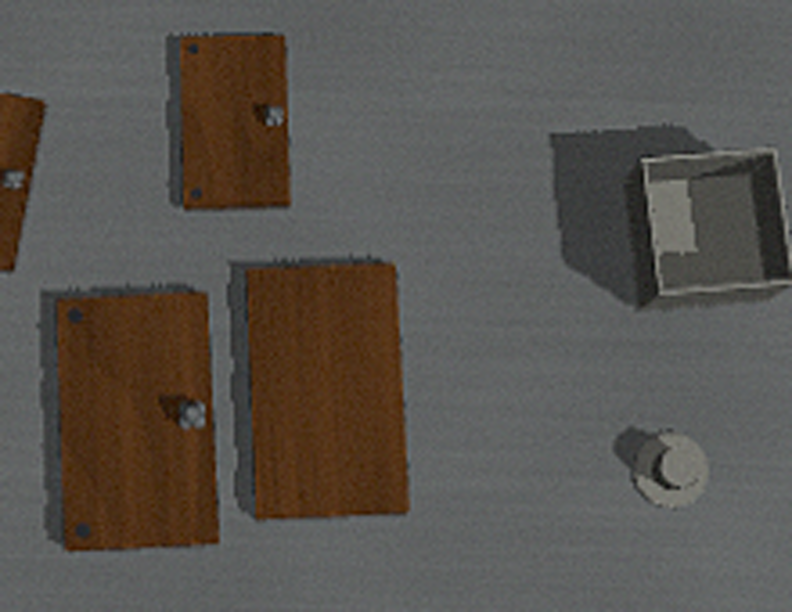

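```bash
cat >> h.py <<'E'
from scipy.optimize import least_squares
def brown(im):
    h=cv2.cvtColor(im,cv2.COLOR_RGB2HSV)
    m=((h[...,1]>110)&(h[...,0]<25)&(h[...,2]>35)).astype(np.uint8)
    return cv2.morphologyEx(cv2.morphologyEx(m,cv2.MORPH_CLOSE,np.ones((5,5))),cv2.MORPH_OPEN,np.ones((3,3)))
def boxpts(p,h,L=.2,W=.12):
    x,y,a=p; c,s=np.cos(a),np.sin(a); o=[]
    for z in (0,h):
        for sx,sy in((-1,-1),(1,-1),(1,1),(-1,1)):
            lx,ly=sx*L/2,sy*W/2; o.append((x+c*lx-s*ly,y+s*lx+c*ly,z))
    return np.array(o)
def fitbox(obs,p0,h):
    # obs: list of (cam, contour pts)
    def f(p):
        r=[]
        for c,pts in obs:
            hull=cv2.convexHull(proj(c,boxpts(p,h)).astype(np.float32))
            r+= [cv2.pointPolygonTest(hull,(float(a),float(b)),True)-0.5 for a,b in pts]
        return np.array(r)
    s=least_squares(f,p0,loss="soft_l1",diff_step=1e-4,x_scale=[.01,.01,.05]); return s.x,np.sqrt(np.mean(f(s.x)**2))
def comp(c,seed):
    n,l=cv2.connectedComponents(brown(c["color"])); k=l[seed[1],seed[0]]
    cs=cv2.findContours((l==k).astype(np.uint8),cv2.RETR_EXTERNAL,cv2.CHAIN_APPROX_NONE)[0]
    return cv2.convexHull(max(cs,key=cv2.contourArea))[:,0] if k else None
def contour(c,seed):
    n,l=cv2.connectedComponents(brown(c["color"])); k=l[seed[1],seed[0]]
    return max(cv2.findContours((l==k).astype(np.uint8),cv2.RETR_EXTERNAL,cv2.CHAIN_APPROX_NONE)[0],key=cv2.contourArea)[:,0] if k else None
E
python3 - <<'E'
from h import *
T=camera("top");S=camera("side")
b=np.hstack([brown(T["color"]),brown(S["color"])])*255
for nm,st,ss,h in(("fixed",(235,220),(255,270),.02),("loose",(290,225),(300,225),.018)):
    ct,cs=contour(T,st),contour(S,ss); print(nm,len(ct),len(cs),ct.min(0),ct.max(0),cs.min(0),cs.max(0))
    p0=np.r_[onz(T,[ct.mean(0)],h)[0][:2],0.0]
    for o in([(T,ct)],[(S,cs)],[(T,ct),(S,cs)]): print(fitbox(o,p0,h))
print("stud top",onz(T,[(253.5,235)],.044), onz(S,[(280,253)],.044))
print("cap top-center",onz(T,[(200+681/3.6,120+466/3.6)],.034),"brim",onz(T,[(200+670/3.6,120+470/3.6)],.005))
for n,p in(("ram",(157,267)),("jar",(152,210)),("tub",(398,183))): print(n,onz(T,[p],.03))
save("c2",S["color"],(200,140,420,330),3.6)
E
```

```text
fixed 236 255 [216 201] [260 272] [212 232] [322 322]
(array([ 5.42718339e-01,  8.07399297e-02, -8.90071034e-08]), np.float64(2.412776870179533))
(array([0.54142033, 0.07869447, 0.08096597]), np.float64(2.17273567550737))
(array([0.54191469, 0.07918765, 0.08114679]), np.float64(2.136796089800913))
loose 217 217 [269 193] [312 263] [250 189] [351 264]
(array([ 5.71096741e-01, -7.01610486e-02,  2.18765502e-05]), np.float64(1.1223863557899116))
(array([ 0.5705042, -0.0709153,  0.       ]), np.float64(1.3632149685238213))
(array([ 0.57078956, -0.07060069,  0.00176211]), np.float64(1.2310408643785111))
stud top [[0.54375366 0.0325791  0.044     ]] [[0.5395371  0.03740326 0.044     ]]
cap top-center [[ 0.51362479 -0.34911813  0.034     ]] brim [[ 0.51324396 -0.34733225  0.005     ]]
ram [[0.44767904 0.30066441 0.03      ]]
jar [[0.60914409 0.32569815 0.03      ]]
tub [[ 0.70764008 -0.37922335  0.03      ]]
```

View pics/c2.png

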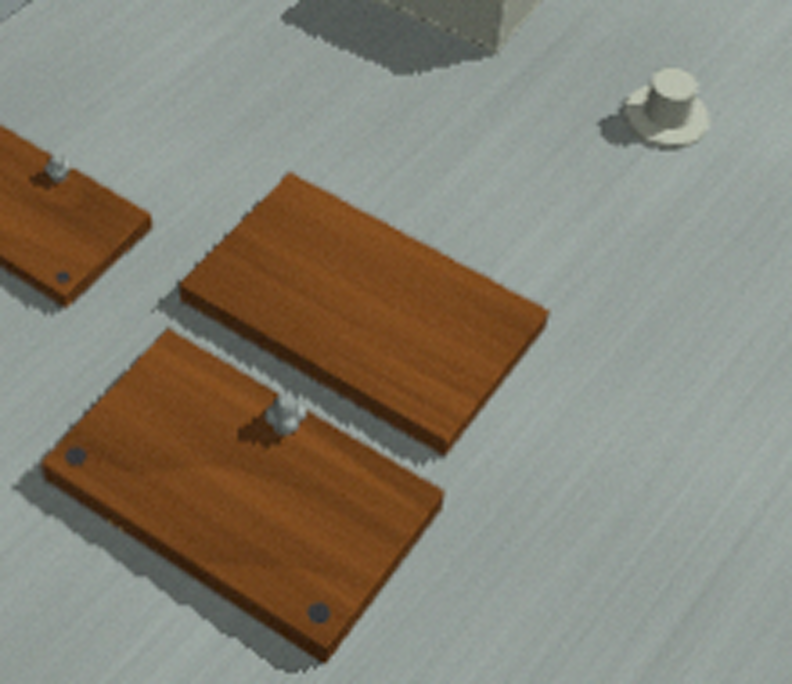

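```bash
cat >> h.py <<'E'
def fitbox(obs,p0,h):
    p0=np.array(p0,float); sc=np.array([.01,.01,.05])
    def f(q):
        p=p0+(q-1)*sc; r=[]
        for c,pts in obs:
            hull=cv2.convexHull(proj(c,boxpts(p,h)).astype(np.float32))
            r+= [cv2.pointPolygonTest(hull,(float(a),float(b)),True)-0.5 for a,b in pts]
        return np.array(r)
    s=least_squares(f,np.ones(3),loss="soft_l1",diff_step=.02); return p0+(s.x-1)*sc,np.sqrt(np.mean(f(s.x)**2))
def local(fp,X):
    c,s=np.cos(fp[2]),np.sin(fp[2]); d=np.array(X)[...,:2]-fp[:2]; return np.stack([d[...,0]*c+d[...,1]*s,-d[...,0]*s+d[...,1]*c],-1)
E
python3 - <<'E'
from h import *
T=camera("top");S=camera("side"); R={}
for nm,st,ss,h in(("fixed",(235,220),(255,270),.02),("loose",(290,225),(300,225),.018)):
    ct,cs=contour(T,st),contour(S,ss)
    p0=np.r_[onz(T,[ct.mean(0)],h)[0][:2],0.05]
    for o in([(T,ct)],[(S,cs)],[(T,ct),(S,cs)]): R[nm]=fitbox(o,p0,h); print(nm,R[nm])
f,l=R["fixed"][0],R["loose"][0]
print("loose corners in seam frame",local(f,boxpts(l,.018)[4:])-[0,-.06])
c,s=np.cos(f[2]),np.sin(f[2]); st=np.array([f[0]+s*.044,f[1]-c*.044]); print("stud",st)
print(proj(T,[[*st,.044],[*st,.02]]),proj(S,[[*st,.044],[*st,.02]]))
for C,n,b in((T,"v1",(200,180,330,290)),(S,"v2",(200,180,360,330))):
    im=C["color"].copy(); im=cv2.resize(im,None,fx=4,fy=4,interpolation=cv2.INTER_CUBIC)
    for p,h in((f,.02),(l,.018)):
        q=proj(C,boxpts(p,h)[4:]); cv2.polylines(im,[np.int32(np.round((q+.5)*4-.5))],True,(0,255,0),1)
    for z in(.02,.044):
        q=(proj(C,[[*st,z]])[0]+.5)*4; cv2.circle(im,tuple(np.int32(q)),3,(0,0,255),-1)
    save(n,im,[4*v for v in b],1)
E
```

```text
fixed (array([0.54286848, 0.07981543, 0.08248237]), np.float64(2.074828549635187))
fixed (array([0.54144297, 0.07871545, 0.08098772]), np.float64(2.1749008876030658))
fixed (array([0.5419615 , 0.07920351, 0.08148722]), np.float64(2.1388328013759597))
loose (array([ 0.57116851, -0.0698862 ,  0.06929824]), np.float64(0.332008207534331))
loose (array([ 0.57054266, -0.07084837,  0.07085868]), np.float64(0.5828147756564298))
loose (array([ 0.57081477, -0.07033924,  0.07083671]), np.float64(0.4974595989620591))
loose corners in seam frame [[-0.08404816 -0.15032667]
 [ 0.1159405  -0.15245673]
 [ 0.11721854 -0.03246354]
 [-0.08277012 -0.03033347]]
stud [0.54554297 0.03534952]
[[252.52331401 234.33346758]
 [252.89396737 235.43470523]] [[278.40505322 250.8044474 ]
 [278.35177655 257.29684732]]
```

View pics/v1.png

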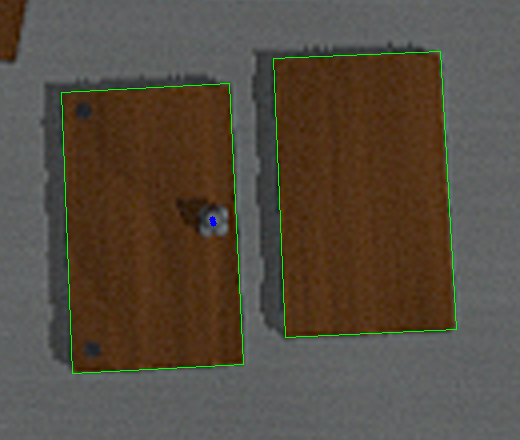

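View pics/v2.png

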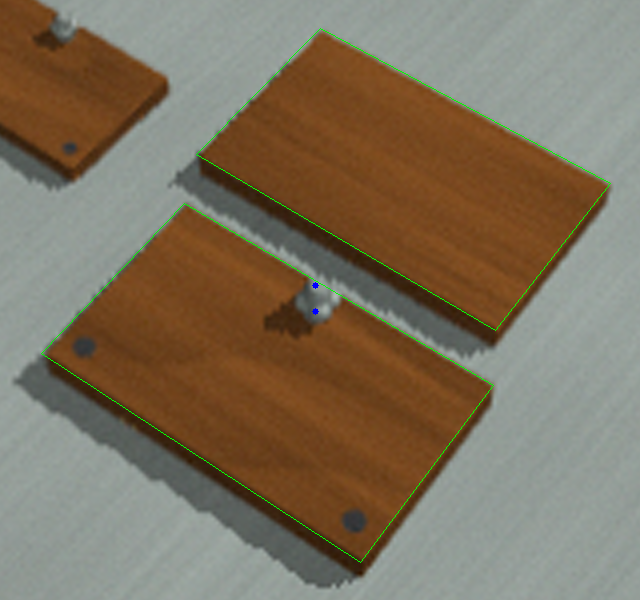

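The overlays match both boards to within about a pixel. The gap is about 31 mm, skewed by 0.01 rad. I'll go to the start of the push behind the loose board, with the jaws open along its back face so that two points push.

```bash
cat >> h.py <<'E'
from scipy.spatial.transform import Rotation as Ro
def go(x,y,z,az=None,st=None):
    s=st or read_state(); R=Ro.from_quat(s["orientation"]).as_matrix()
    d=R.T@(np.array([x,y,z])-s["eef_pos"]); a=np.arctan2(R[1,0],R[0,0])
    t=0 if az is None else -((az-a+np.pi)%(2*np.pi)-np.pi)
    print("t",round(s["time_s"],2),"pos",s["eef_pos"].round(4),"az",round(a,4),"tilt",np.degrees(np.arccos(-R[2,2])).round(2),"F",np.round(s["force"],1),"w",round(s["width"],4)," -> tx ty tz",d.round(4),"turn",round(t,4))
E
python3 -c "
from h import *
go(.5785,-.172,.15,-1.489)"
```

```text
t 0.4 pos [0.1903 0.569  0.2421] az -0.3228 tilt 0.02 F [-0.5 -0.3 -0. ] w 0.0852  -> tx ty tz [0.6032 0.5795 0.0924] turn 1.1662
```

Emit:
send_rows([
  {"tx":0.603,"ty":0.58,"tz":0.03,"turn":1.166},
  {"tx":0.603,"ty":0.58,"tz":0.03,"turn":1.166},
  {"tx":0.603,"ty":0.58,"tz":0.03,"turn":1.166},
  {"tx":0.603,"ty":0.58,"tz":0.03,"turn":1.166},
  {"tx":0.603,"ty":0.58,"tz":0.03,"turn":1.166},
  {"tx":0.603,"ty":0.58,"tz":0.03,"turn":1.166},
  {"tx":0.603,"ty":0.58,"tz":0.03,"turn":1.166},
  {"tx":0.603,"ty":0.58,"tz":0.03,"turn":1.166},
], jaw=0)

```text
time_s: 1.2
eef_pos: [0.376, 0.213, 0.2284]
orientation: [0.734, -0.679, -0.0, -0.001]
force: [2.0, 0.6, 0.9]
width: 0.085
```

```bash
python3 -c "
from h import *
go(.5785,-.172,.15,-1.489)"
```

```text
t 1.2 pos [0.376  0.213  0.2284] az -1.4938 tilt 0.08 F [2.  0.6 0.9] w 0.085  -> tx ty tz [ 0.3995 -0.1722  0.0781] turn -0.0048
```

Emit:
send_rows([
  {"tx":0.37,"ty":-0.162,"tz":0.06},
  {"tx":0.37,"ty":-0.162,"tz":0.06},
  {"tx":0.37,"ty":-0.162,"tz":0.06},
  {"tx":0.37,"ty":-0.162,"tz":0.06},
  {"tx":0.37,"ty":-0.162,"tz":0.06},
  {"tx":0.37,"ty":-0.162,"tz":0.06},
  {"tx":0.37,"ty":-0.162,"tz":0.06},
  {"tx":0.37,"ty":-0.162,"tz":0.06},
])

```text
schema error: expected keys tx, ty, tz, turn
```

```bash
python3 -c "
from h import *
go(.5785,-.172,.05,-1.489)"
```

```text
t 1.2 pos [0.376  0.213  0.2284] az -1.4938 tilt 0.08 F [2.  0.6 0.9] w 0.085  -> tx ty tz [ 0.3996 -0.1721  0.1781] turn -0.0048
```

Emit:
send_rows([
  {"tx":0.39,"ty":-0.168,"tz":0.07,"turn":0},
  {"tx":0.39,"ty":-0.168,"tz":0.07,"turn":0},
  {"tx":0.39,"ty":-0.168,"tz":0.07,"turn":0},
  {"tx":0.39,"ty":-0.168,"tz":0.07,"turn":0},
  {"tx":0.39,"ty":-0.168,"tz":0.07,"turn":0},
  {"tx":0.39,"ty":-0.168,"tz":0.07,"turn":0},
  {"tx":0.39,"ty":-0.168,"tz":0.07,"turn":0},
  {"tx":0.39,"ty":-0.168,"tz":0.07,"turn":0},
])

```text
time_s: 2.0
eef_pos: [0.5616, -0.1359, 0.1628]
orientation: [0.735, -0.678, 0.0, -0.0]
force: [0.9, 2.1, 1.4]
width: 0.0855
```

```bash
python3 -c "
from h import *
go(.5785,-.172,.05,-1.489)"
```

```text
t 2.0 pos [ 0.5616 -0.1359  0.1628] az -1.489 tilt 0.04 F [0.9 2.1 1.4] w 0.0855  -> tx ty tz [ 0.0374 -0.0138  0.1128] turn -0.0
```

Emit:
send_rows([
  {"tx":0.02,"ty":-0.008,"tz":0,"turn":0},
  {"tx":0.02,"ty":-0.008,"tz":0,"turn":0},
  {"tx":0.02,"ty":-0.008,"tz":0,"turn":0},
  {"tx":0.02,"ty":-0.008,"tz":0,"turn":0},
])

```text
time_s: 2.4
eef_pos: [0.5705, -0.1522, 0.1633]
orientation: [0.736, -0.677, 0.0, -0.0]
force: [-0.1, 0.4, 0.4]
width: 0.0857
```

```bash
python3 -c "
from h import *
go(.5785,-.172,.05,-1.489)
c=camera('wrist'); save('w1',c['color'])"
```

```text
t 2.4 pos [ 0.5705 -0.1522  0.1633] az -1.488 tilt 0.04 F [-0.1  0.4  0.4] w 0.0857  -> tx ty tz [ 0.0204 -0.0063  0.1134] turn 0.001
```

View pics/w1.png

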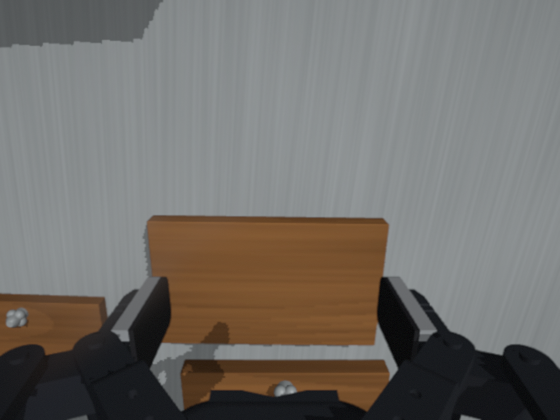

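Wrist view: the loose board's back edge is at row 217, columns 150–387, and is centred between the fingers (about 273). Next I back off and descend.

Emit:
send_rows([
  {"tx":0.023,"ty":-0.006,"tz":0,"turn":0},
  {"tx":0.023,"ty":-0.006,"tz":0.05,"turn":0},
  {"tx":0.023,"ty":-0.006,"tz":0.1,"turn":0},
  {"tx":0.023,"ty":-0.006,"tz":0.138,"turn":0},
  {"tx":0.023,"ty":-0.006,"tz":0.138,"turn":0},
  {"tx":0.023,"ty":-0.006,"tz":0.138,"turn":0},
])

```text
time_s: 3.05
eef_pos: [0.5789, -0.175, 0.0265]
orientation: [0.736, -0.677, 0.001, 0.0]
force: [0.8, 0.6, 1.6]
width: 0.0855
```

```bash
python3 -c "
from h import *
go(.5785,-.172,.01,-1.489)
c=camera('wrist'); save('w2',c['color'])
c=camera('side'); save('s2',c['color'],(200,100,480,310),2.8)"
```

```text
t 3.05 pos [ 0.5789 -0.175   0.0265] az -1.4871 tilt 0.08 F [0.8 0.6 1.6] w 0.0855  -> tx ty tz [-0.003   0.0002  0.0165] turn 0.0019
```

View pics/s2.png

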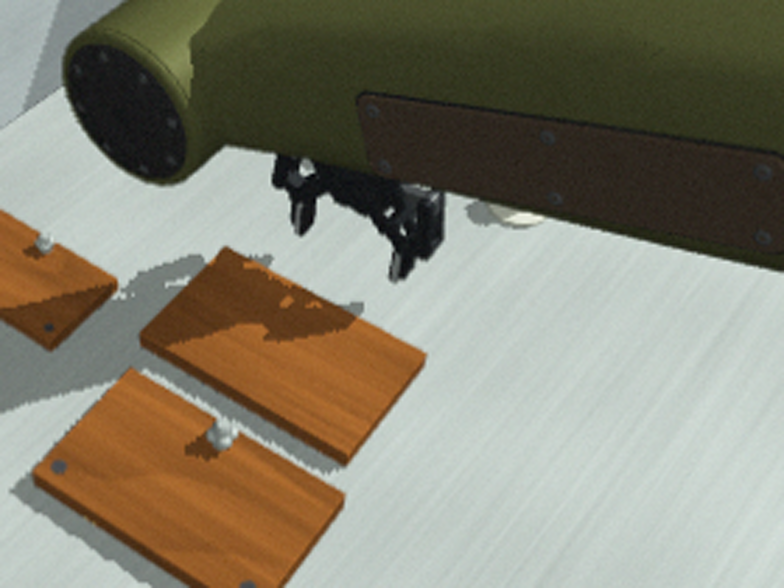

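View pics/w2.png

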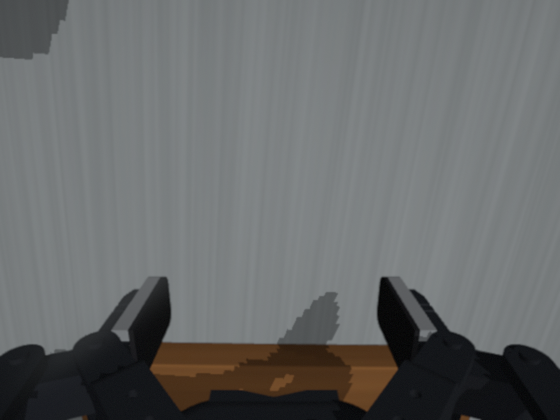

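Emit:
send_rows([
  {"tx":0,"ty":0,"tz":0.005,"turn":0},
  {"tx":0,"ty":0,"tz":0.01,"turn":0},
  {"tx":0,"ty":0,"tz":0.0125,"turn":0},
  {"tx":0,"ty":0,"tz":0.0125,"turn":0},
])

```text
time_s: 3.55
eef_pos: [0.5781, -0.1754, 0.012]
orientation: [0.735, -0.678, -0.0, 0.0]
force: [0.6, -1.0, 0.2]
width: 0.0852
```

```bash
python3 -c "
from h import *
go(.5785,-.172,.01,-1.489)
c=camera('wrist'); save('w3',c['color'])
c=camera('side'); save('s3',c['color'],(290,140,390,220),6)"
```

```text
t 3.55 pos [ 0.5781 -0.1754  0.012 ] az -1.4889 tilt 0.04 F [ 0.6 -1.   0.2] w 0.0852  -> tx ty tz [-0.0033 -0.0007  0.002 ] turn 0.0001
```

View pics/s3.png

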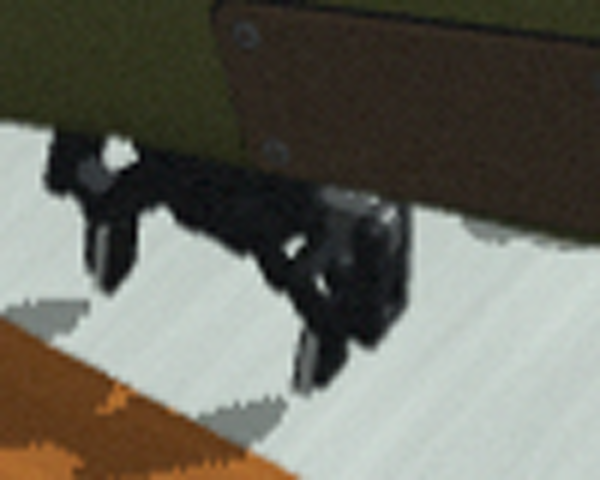

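```bash
python3 -c "
from h import *
c=camera('side')
s=read_state();R=Ro.from_quat(s['orientation']).as_matrix()
for sy in(1,-1):
  for z in (0,.01,.014,.02):
    P=s['eef_pos']+R@np.array([0,sy*.047,0]);P[2]=z
    print(sy,z,proj(c,[P]).round(1),((proj(c,[P])-[290,140])*6).round(0))
"
```

```text
1 0 [[341.1 207.3]] [[307. 404.]]
1 0.01 [[341.6 204.6]] [[310. 387.]]
1 0.014 [[341.8 203.5]] [[311. 381.]]
1 0.02 [[342.1 201.8]] [[313. 371.]]
-1 0 [[307.8 190.3]] [[107. 302.]]
-1 0.01 [[308.  187.5]] [[108. 285.]]
-1 0.014 [[308.1 186.4]] [[109. 278.]]
-1 0.02 [[308.3 184.7]] [[110. 268.]]
```

The tips are about 8 mm above the table, which is below the board's 18 mm top. I'll lower slightly and push.

Emit:
send_rows([
  {"tx":0,"ty":0,"tz":0.003,"turn":0},
  {"tx":-0.015,"ty":0,"tz":0.003,"turn":0},
  {"tx":-0.025,"ty":0,"tz":0.003,"turn":0},
  {"tx":-0.032,"ty":0,"tz":0.003,"turn":0},
  {"tx":-0.039,"ty":0,"tz":0.003,"turn":0},
  {"tx":-0.046,"ty":0,"tz":0.003,"turn":0},
  {"tx":-0.053,"ty":0,"tz":0.003,"turn":0},
  {"tx":-0.058,"ty":0,"tz":0.003,"turn":0},
])

```text
time_s: 4.5
eef_pos: [0.5737, -0.1173, 0.0096]
orientation: [0.736, -0.677, 0.0, 0.0]
force: [0.7, -2.7, 0.7]
width: 0.0853
```

```bash
python3 -c "
from h import *
go(.5785,-.172,.01,-1.489)
c=camera('top'); save('t4',c['color'],(200,150,360,290),4)
c=camera('side'); save('s4',c['color'],(190,130,390,330),3)"
```

```text
t 4.5 pos [ 0.5737 -0.1173  0.0096] az -1.4887 tilt 0.03 F [ 0.7 -2.7  0.7] w 0.0853  -> tx ty tz [ 0.0549 -0.0003 -0.0004] turn 0.0003
```

View pics/t4.png

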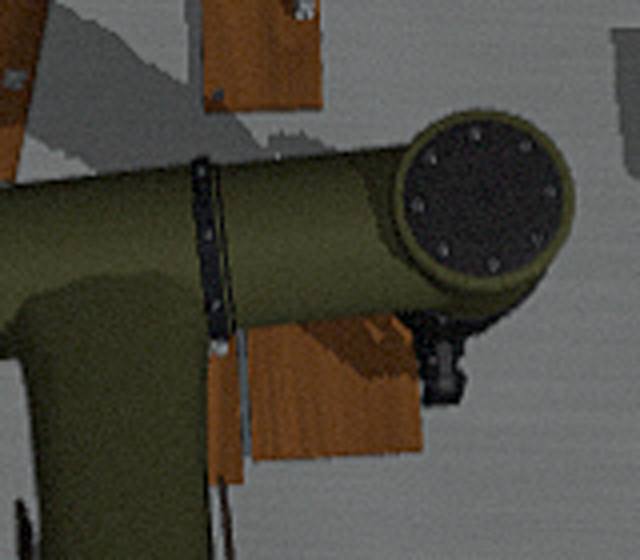

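View pics/s4.png

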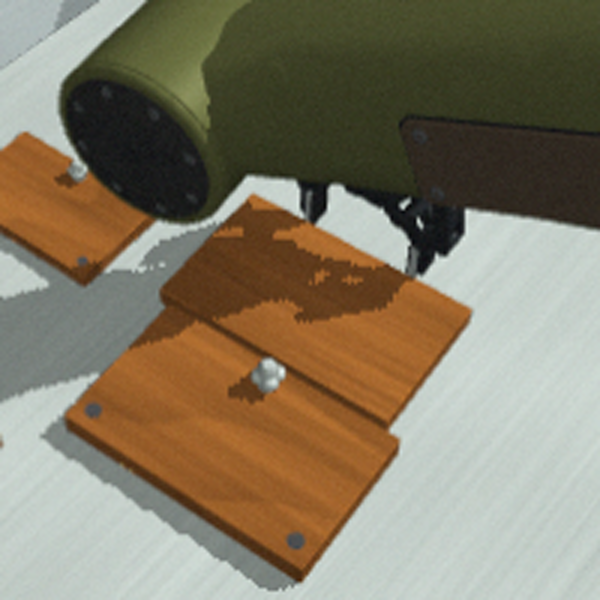

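The board is nearly closed, with a thin gap in the top view at column 246. I'll push on in small steps, watching the force.

Emit:
send_rows([
  {"tx":-0.002,"ty":0,"tz":0,"turn":0},
  {"tx":-0.004,"ty":0,"tz":0,"turn":0},
  {"tx":-0.004,"ty":0,"tz":0,"turn":0},
])

```text
time_s: 4.9
eef_pos: [0.5733, -0.1136, 0.0094]
orientation: [0.735, -0.678, 0.0, 0.0]
force: [-0.2, -1.1, 0.0]
width: 0.0855
```

```bash
python3 -c "
from h import *
go(.5785,-.172,.01,-1.489)
c=camera('top'); save('t5',c['color'],(240,210,310,280),8)
"
```

```text
t 4.9 pos [ 0.5733 -0.1136  0.0094] az -1.4889 tilt 0.0 F [-0.2 -1.1  0. ] w 0.0855  -> tx ty tz [ 0.0587 -0.0004 -0.0005] turn 0.0001
```

View pics/t5.png

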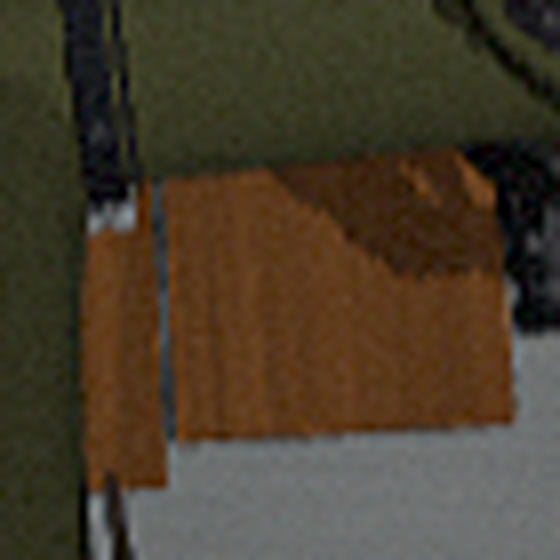

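Emit:
send_rows([
  {"tx":-0.001,"ty":0,"tz":0,"turn":0},
  {"tx":-0.002,"ty":0,"tz":0,"turn":0},
  {"tx":-0.003,"ty":0,"tz":0,"turn":0},
  {"tx":-0.004,"ty":0,"tz":0,"turn":0},
])

```text
time_s: 5.35
eef_pos: [0.5728, -0.11, 0.0095]
orientation: [0.735, -0.678, 0.0, 0.0]
force: [1.4, -8.1, -0.2]
width: 0.0852
```

```bash
python3 -c "
from h import *
go(.5785,-.172,.01,-1.489)
c=camera('top'); save('t6',c['color'],(240,210,310,280),8)
"
```

```text
t 5.35 pos [ 0.5728 -0.11    0.0095] az -1.4891 tilt 0.06 F [ 1.4 -8.1 -0.2] w 0.0852  -> tx ty tz [ 0.0622 -0.0006 -0.0005] turn -0.0001
```

View pics/t6.png

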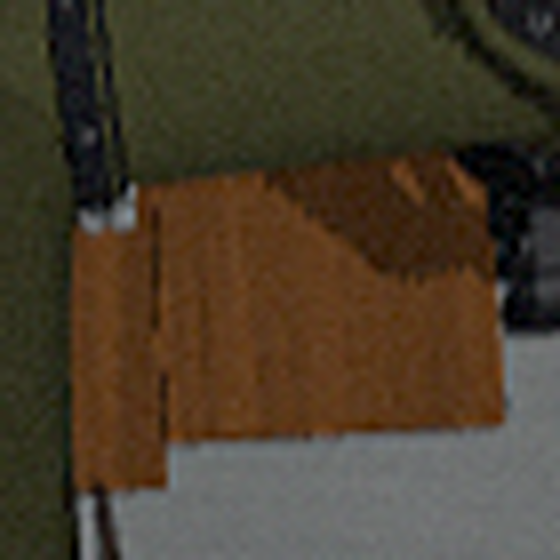

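The force jumped to 8 N and the gap is gone. I'll push firmly for a moment and then hold.

Emit:
send_rows([
  {"tx":-0.001,"ty":0,"tz":0,"turn":0},
  {"tx":-0.002,"ty":0,"tz":0,"turn":0},
  {"tx":-0.002,"ty":0,"tz":0,"turn":0},
  {"tx":-0.002,"ty":0,"tz":0,"turn":0},
])

```text
time_s: 5.8
eef_pos: [0.5728, -0.11, 0.0096]
orientation: [0.735, -0.678, 0.001, 0.001]
force: [2.8, -12.6, -2.7]
width: 0.0851
```

```bash
python3 -c "
from h import *
go(.5785,-.172,.01,-1.489)
c=camera('top'); save('t7',c['color'],(240,210,310,280),8)
c=camera('side'); save('s7',c['color'],(230,190,340,290),6)
"
```

```text
t 5.8 pos [ 0.5728 -0.11    0.0096] az -1.4898 tilt 0.21 F [  2.8 -12.6  -2.7] w 0.0851  -> tx ty tz [ 0.0623 -0.0007 -0.0002] turn -0.0008
```

View pics/s7.png

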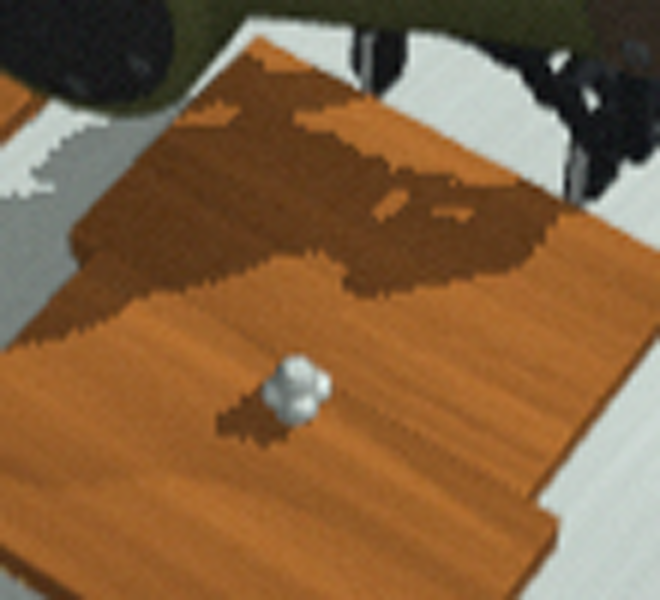

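The seam is closed: it held a 12.6 N push, and no gap shows in either view. I'll back straight off, rise and measure the cap.

Emit:
send_rows([
  {"tx":0.02,"ty":0,"tz":0,"turn":0},
  {"tx":0.05,"ty":0,"tz":-0.02,"turn":0},
  {"tx":0.07,"ty":0,"tz":-0.06,"turn":0},
  {"tx":0.09,"ty":0,"tz":-0.1,"turn":0},
  {"tx":0.09,"ty":0,"tz":-0.12,"turn":0},
  {"tx":0.09,"ty":0,"tz":-0.12,"turn":0},
])

```text
time_s: 6.5
eef_pos: [0.5821, -0.1977, 0.1339]
orientation: [0.735, -0.678, 0.003, -0.002]
force: [0.6, 0.4, 0.8]
width: 0.0853
```

```bash
python3 -c "
from h import *
go(.5135,-.3485,.13,-1.489)
T=camera('top');S=camera('side');W=camera('wrist')
save('t8',T['color'],(360,220,420,280),9);save('s8',S['color'],(360,145,420,195),9);save('w8',W['color'])
print(S['R']@[0,0,1])
"
```

```text
t 6.5 pos [ 0.5821 -0.1977  0.1339] az -1.4893 tilt 0.4 F [0.6 0.4 0.8] w 0.0853  -> tx ty tz [0.1447 0.0807 0.0035] turn -0.0003
[-4.32314993e-04 -6.44908301e-01 -7.64259835e-01]
```

View pics/t8.png

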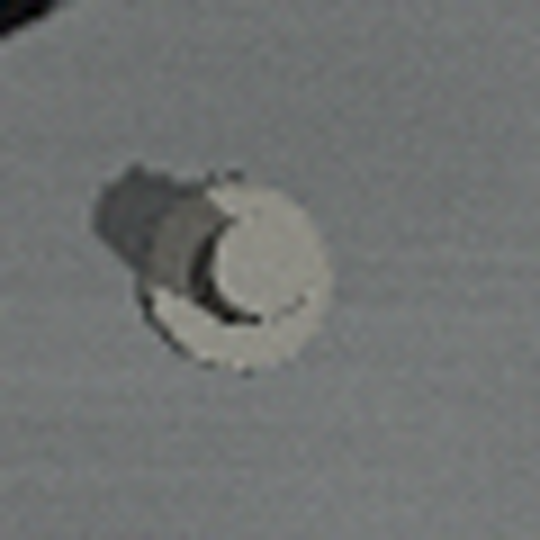

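View pics/s8.png

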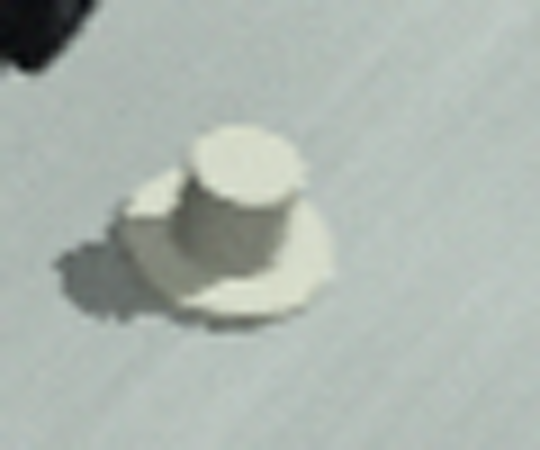

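View pics/w8.png

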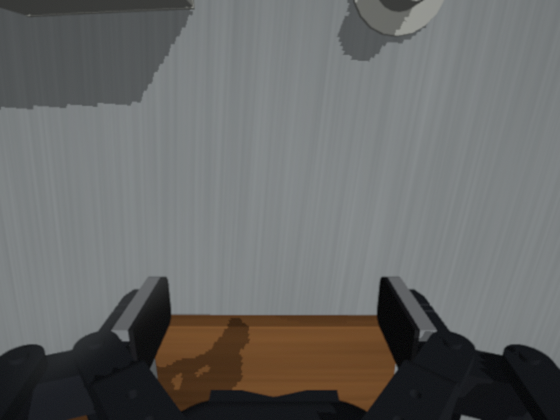

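```bash
python3 -c "
from h import *
T=camera('top');S=camera('side')
g=lambda p,o:[(p[0]+.5)/9-.5+o[0],(p[1]+.5)/9-.5+o[1]]
print(onz(T,[g((266,262),(360,220))],.034),onz(T,[g((238,275),(360,220))],.005))
print(onz(S,[g((246,165),(360,145))],.034),onz(S,[g((228,242),(360,145))],.005))
# reproject candidate
a=np.linspace(0,2*np.pi,60)
for C,n,o in((T,'t9',(360,220)),(S,'s9',(360,145))):
  im=cv2.resize(C['color'][o[1]:o[1]+60,o[0]:o[0]+60],None,fx=9,fy=9,interpolation=cv2.INTER_CUBIC)
  for r,z in((.03,.005),(.03,0),(.016,.034)):
    q=proj(C,np.c_[.5130+r*np.cos(a),-.3485+r*np.sin(a),0*a+z]); cv2.polylines(im,[np.int32((q-o+.5)*9-.5)],True,(0,255,0) if z else (255,0,0),1)
  save(n,im)
"
```

```text
[[ 0.51582001 -0.34898053  0.034     ]] [[ 0.51451992 -0.34701799  0.005     ]]
[[ 0.51372826 -0.34711513  0.034     ]] [[ 0.512772   -0.34647679  0.005     ]]
```

View pics/t9.png

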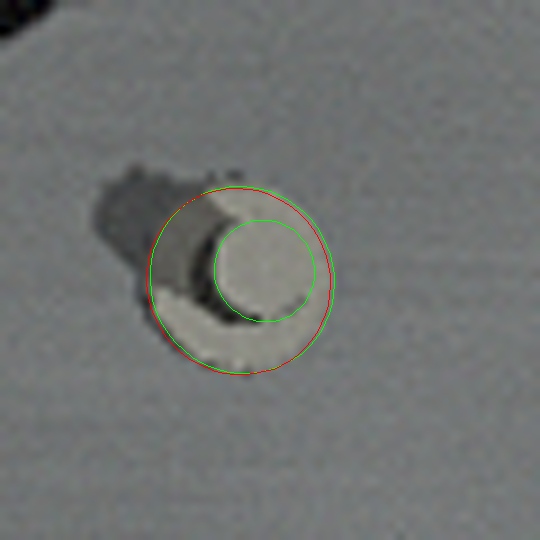

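View pics/s9.png

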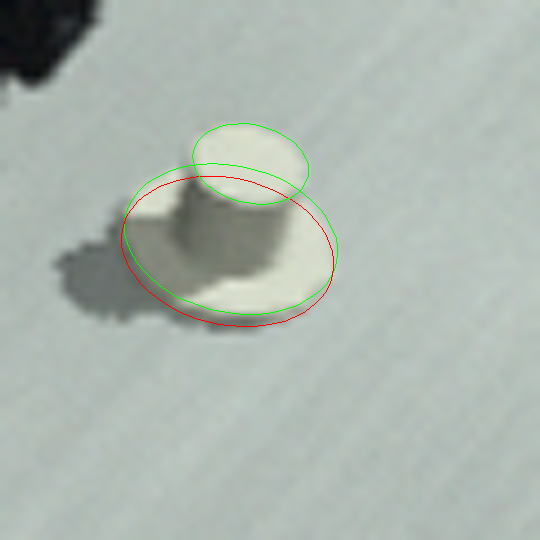

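```bash
python3 -c "
from h import *
go(.514,-.3475,.09,-1.489)"
```

```text
t 6.75 pos [ 0.5796 -0.1966  0.1277] az -1.4883 tilt 0.14 F [ 0.1 -0.4 -0. ] w 0.0852  -> tx ty tz [0.145  0.0777 0.0378] turn 0.0007
```

Emit:
send_rows([
  {"tx":0.145,"ty":0.0777,"tz":0,"turn":0},
  {"tx":0.145,"ty":0.0777,"tz":0,"turn":0},
  {"tx":0.145,"ty":0.0777,"tz":0,"turn":0},
  {"tx":0.145,"ty":0.0777,"tz":0.037,"turn":0},
  {"tx":0.145,"ty":0.0777,"tz":0.037,"turn":0},
  {"tx":0.145,"ty":0.0777,"tz":0.037,"turn":0},
  {"tx":0.145,"ty":0.0777,"tz":0.037,"turn":0},
])

```text
time_s: 7.45
eef_pos: [0.5156, -0.3477, 0.0936]
orientation: [0.736, -0.677, 0.001, 0.0]
force: [0.8, -0.3, 0.7]
width: 0.0852
```

```bash
python3 -c "
from h import *
go(.514,-.3475,.018,-1.489)
W=camera('wrist')
im=W['color'].copy(); a=np.linspace(0,2*np.pi,60)
for r,z in((.03,.005),(.016,.034)):
    q=proj(W,np.c_[.5140+r*np.cos(a),-.3475+r*np.sin(a),0*a+z]); cv2.polylines(im,[np.int32(np.round(q))],True,(0,255,0),1)
save('w10',im)
"
```

```text
t 7.45 pos [ 0.5156 -0.3477  0.0936] az -1.4874 tilt 0.09 F [ 0.8 -0.3  0.7] w 0.0852  -> tx ty tz [-0.0004  0.0016  0.0756] turn 0.0016
```

View pics/w10.png

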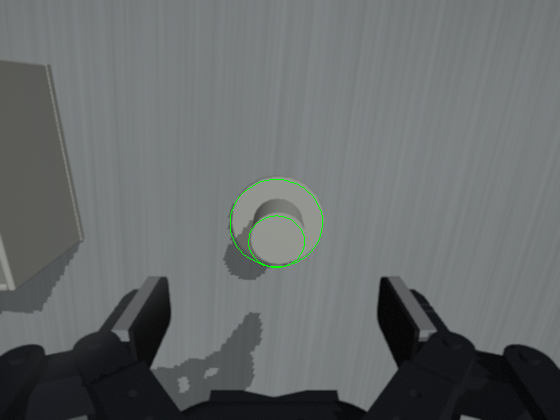

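The wrist view agrees with the estimate: the overlay sits on the brim (277,222) and the crown (277,240). I'll descend around the crown.

Emit:
send_rows([
  {"tx":0,"ty":0.0015,"tz":0.03,"turn":0},
  {"tx":0,"ty":0.0015,"tz":0.055,"turn":0},
  {"tx":0,"ty":0.0015,"tz":0.07,"turn":0},
  {"tx":0,"ty":0.0015,"tz":0.073,"turn":0},
  {"tx":0,"ty":0.0015,"tz":0.073,"turn":0},
  {"tx":0,"ty":0.0015,"tz":0.073,"turn":0},
])

```text
time_s: 8.1
eef_pos: [0.5142, -0.3486, 0.0213]
orientation: [0.736, -0.677, 0.001, -0.0]
force: [0.6, 0.7, 0.0]
width: 0.0854
```

```bash
python3 -c "
from h import *
go(.514,-.3475,.018,-1.489)
S=camera('side');save('s11',S['color'],(340,110,440,200),6)
"
```

```text
t 8.1 pos [ 0.5142 -0.3486  0.0213] az -1.4882 tilt 0.15 F [0.6 0.7 0. ] w 0.0854  -> tx ty tz [-0.0012  0.0001  0.0033] turn 0.0008
```

View pics/s11.png

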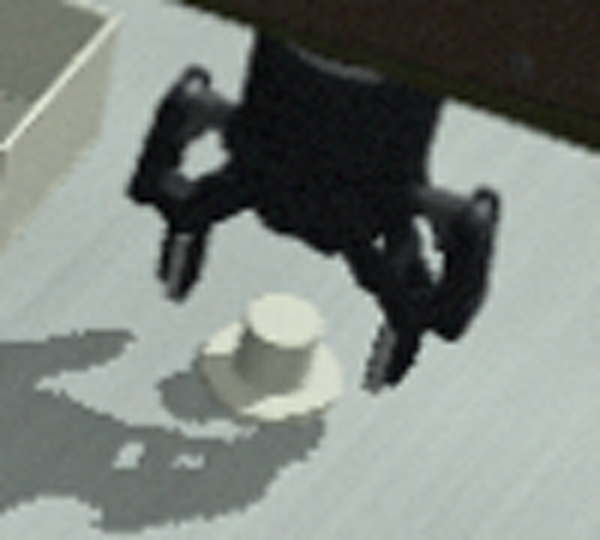

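Emit:
send_rows([
  {"tx":-0.001,"ty":0,"tz":0.0025,"turn":0},
  {"tx":-0.001,"ty":0,"tz":0.0025,"turn":0},
  {"tx":-0.001,"ty":0,"tz":0.0025,"turn":0},
])

```text
time_s: 8.45
eef_pos: [0.5131, -0.3473, 0.0172]
orientation: [0.735, -0.678, 0.0, -0.0]
force: [0.6, -0.1, -0.5]
width: 0.0853
```

Emit:
send_rows([
  {"tx":0,"ty":0,"tz":0,"turn":0},
  {"tx":0,"ty":0,"tz":0,"turn":0},
  {"tx":0,"ty":0,"tz":0,"turn":0},
  {"tx":0,"ty":0,"tz":0,"turn":0},
  {"tx":0,"ty":0,"tz":0,"turn":0},
  {"tx":0,"ty":0,"tz":0,"turn":0},
  {"tx":0,"ty":0,"tz":0,"turn":0},
  {"tx":0,"ty":0,"tz":0,"turn":0},
], jaw=1, squeeze=60)

```text
time_s: 9.25
eef_pos: [0.5133, -0.3474, 0.0173]
orientation: [0.736, -0.678, 0.0, -0.0]
force: [0.1, 0.7, 2.9]
width: 0.0309
```

```bash
python3 -c "
from h import *
go(.514,-.3475,.018,-1.489)
S=camera('side');save('s12',S['color'],(340,110,440,200),6)
S=camera('wrist');save('w12',S['color'])
"
```

```text
t 9.25 pos [ 0.5133 -0.3474  0.0173] az -1.4887 tilt 0.04 F [0.1 0.7 2.9] w 0.0309  -> tx ty tz [ 0.0002 -0.0007 -0.0007] turn 0.0003
```

View pics/s12.png

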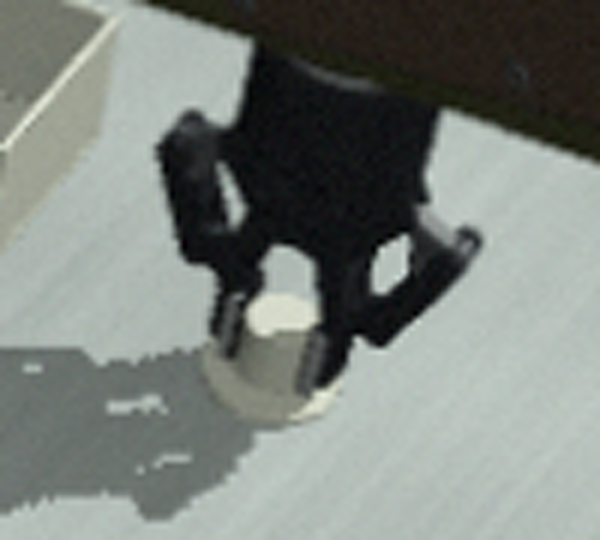

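View pics/w12.png

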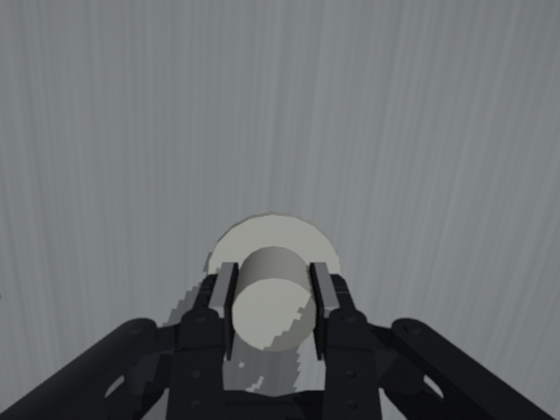

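Emit:
send_rows([
  {"tx":0,"ty":0,"tz":-0.02,"turn":0},
  {"tx":0,"ty":0,"tz":-0.05,"turn":0},
  {"tx":0,"ty":0,"tz":-0.09,"turn":0},
  {"tx":0,"ty":0,"tz":-0.1,"turn":0},
  {"tx":0,"ty":0,"tz":-0.1,"turn":0},
])

```text
time_s: 9.85
eef_pos: [0.5139, -0.3477, 0.1191]
orientation: [0.735, -0.678, 0.002, -0.001]
force: [0.2, 0.8, 0.0]
width: 0.0306
```

```bash
python3 - <<'E'
from h import *
go(.5455,.0353,.12,-1.489)
T=camera('top');S=camera('side');W=camera('wrist')
save('t13',T['color'],(200,180,330,290),6);save('s13',S['color'],(200,180,350,330),4);save('w13',W['color'])
E
```

```text
t 9.85 pos [ 0.5139 -0.3477  0.1191] az -1.4888 tilt 0.21 F [0.2 0.8 0. ] w 0.0306  -> tx ty tz [-0.3791 -0.0628 -0.0013] turn 0.0002
```

View pics/t13.png

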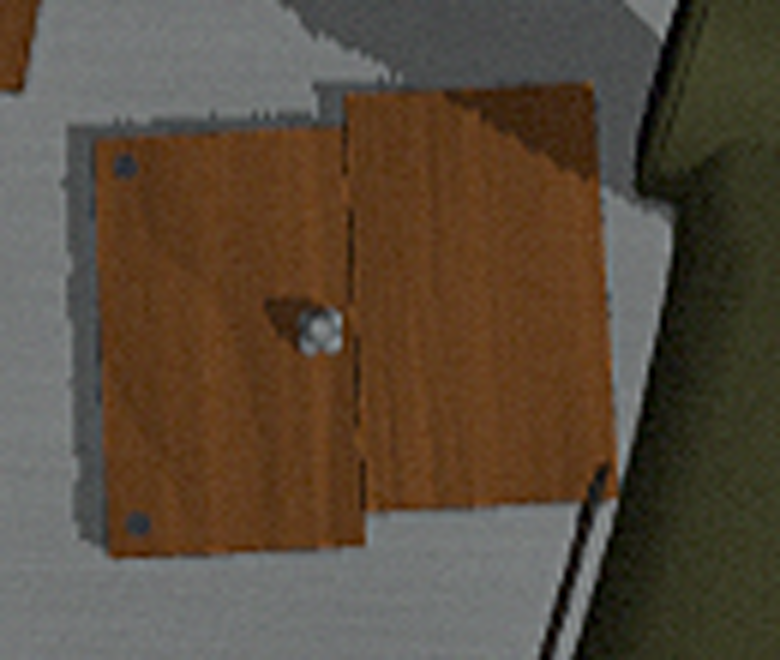

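View pics/s13.png

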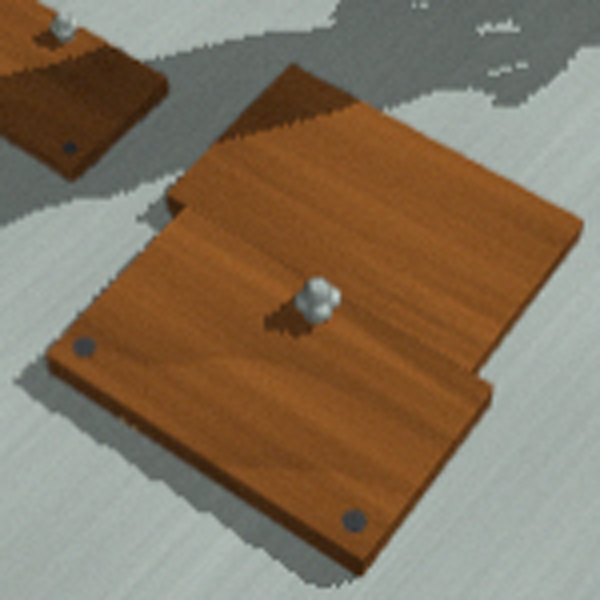

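View pics/w13.png

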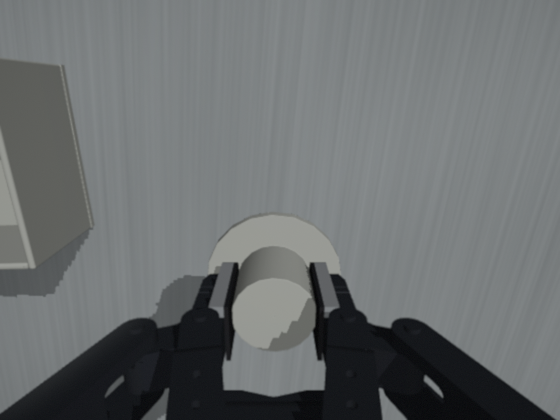

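```bash
python3 - <<'E'
from h import *
W=camera('wrist');s=read_state();R=Ro.from_quat(s["orientation"]).as_matrix()
z=s["eef_pos"][2]-.0173
for p,h in(((274,314),.034),):
    P=onz(W,[p],z+h)[0]; print("tool-frame offset",R.T@(P-s["eef_pos"]))
im=W['color'].copy(); a=np.linspace(0,2*np.pi,80)
for dx,col in((0,(0,255,0)),(.003,(255,0,0))):
  for r,h in((.03,.005),(.016,.034),(.016,.005)):
    P=s["eef_pos"]+(R@np.c_[dx+r*np.cos(a),r*np.sin(a),0*a+.0173-h].T).T
    cv2.polylines(im,[np.int32(np.round(proj(W,P)))],True,col,1)
save('w14',im,(150,170,400,390),3)
T=camera('top');S=camera('side')
print("stud z.032",onz(T,[(253.0,234.8)],.032),onz(S,[(279.1,254.4)],.032))
E
```

```text
tool-frame offset [ 0.00302472  0.00036057 -0.01670453]
stud z.032 [[0.54581597 0.03454713 0.032     ]] [[0.54388897 0.03498287 0.032     ]]
```

View pics/w14.png

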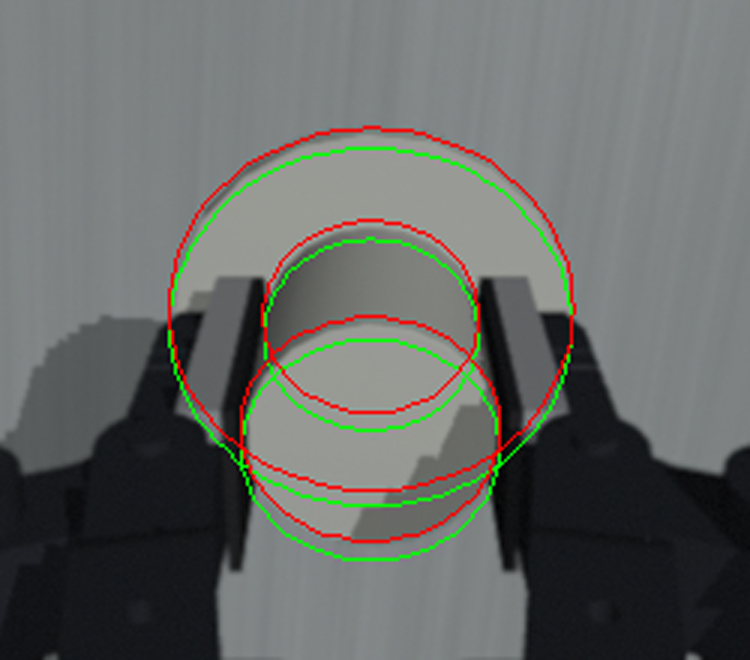

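The cap sits level in the grip, about 1.5–2 mm toward tool +x. The top and side views both put the stud at about (0.545, 0.035). I'll carry the cap over it.

Emit:
send_rows([
  {"tx":-0.38,"ty":-0.0622,"tz":0,"turn":0},
  {"tx":-0.38,"ty":-0.0622,"tz":0,"turn":0},
  {"tx":-0.38,"ty":-0.0622,"tz":0,"turn":0},
  {"tx":-0.38,"ty":-0.0622,"tz":0,"turn":0},
  {"tx":-0.38,"ty":-0.0622,"tz":0,"turn":0},
  {"tx":-0.38,"ty":-0.0622,"tz":0,"turn":0},
  {"tx":-0.38,"ty":-0.0622,"tz":0,"turn":0},
  {"tx":-0.38,"ty":-0.0622,"tz":0,"turn":0},
])

```text
time_s: 10.95
eef_pos: [0.5435, 0.0393, 0.1163]
orientation: [0.736, -0.677, -0.0, 0.0]
force: [1.4, -0.4, -0.5]
width: 0.0309
```

Emit:
send_rows([
  {"tx":0,"ty":0,"tz":0,"turn":0},
  {"tx":0,"ty":0,"tz":0,"turn":0},
  {"tx":0,"ty":0,"tz":0,"turn":0},
])

```text
time_s: 11.25
eef_pos: [0.5437, 0.0358, 0.1164]
orientation: [0.735, -0.678, -0.0, 0.0]
force: [-0.7, -0.1, -0.7]
width: 0.0307
```

```bash
python3 -c "
from h import *
go(.545,.0365,.073,-1.489)"
```

```text
t 11.25 pos [0.5437 0.0358 0.1164] az -1.4893 tilt 0.06 F [-0.7 -0.1 -0.7] w 0.0307  -> tx ty tz [-0.0006 -0.0014  0.0434] turn -0.0003
```

Emit:
send_rows([
  {"tx":-0.0005,"ty":-0.001,"tz":0.02,"turn":0},
  {"tx":-0.0005,"ty":-0.001,"tz":0.04,"turn":0},
  {"tx":-0.0005,"ty":-0.001,"tz":0.043,"turn":0},
  {"tx":-0.0005,"ty":-0.001,"tz":0.043,"turn":0},
  {"tx":-0.0005,"ty":-0.001,"tz":0.043,"turn":0},
])

```text
time_s: 11.75
eef_pos: [0.5455, 0.0366, 0.0751]
orientation: [0.735, -0.678, 0.001, -0.001]
force: [-0.6, 1.0, 0.2]
width: 0.0312
```

```bash
python3 - <<'E'
from h import *
go(.545,.0365,.073,-1.489)
S=camera('side');W=camera('wrist');s=read_state();R=Ro.from_quat(s["orientation"]).as_matrix()
save('s15',S['color'],(220,190,340,290),6); save('w15',W['color'])
im=cv2.resize(S['color'],None,fx=6,fy=6,interpolation=cv2.INTER_CUBIC); a=np.linspace(0,2*np.pi,80)
for r,h in((.03,.0),(.03,.005),(.016,.034)):
    P=s["eef_pos"]+(R@np.c_[.0015+r*np.cos(a),r*np.sin(a),0*a+.0173-h].T).T
    cv2.polylines(im,[np.int32((proj(S,P)+.5)*6)],True,(0,255,0),1)
save('s15b',im,[v*6 for v in(220,190,340,290)])
E
```

```text
t 11.75 pos [0.5455 0.0366 0.0751] az -1.4895 tilt 0.09 F [-0.6  1.   0.2] w 0.0312  -> tx ty tz [0.     0.0005 0.0021] turn -0.0005
```

View pics/s15.png

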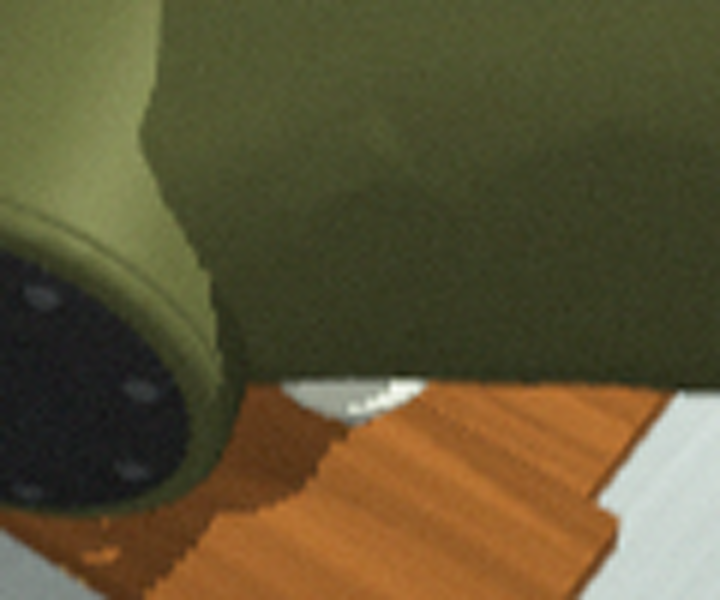

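View pics/s15b.png

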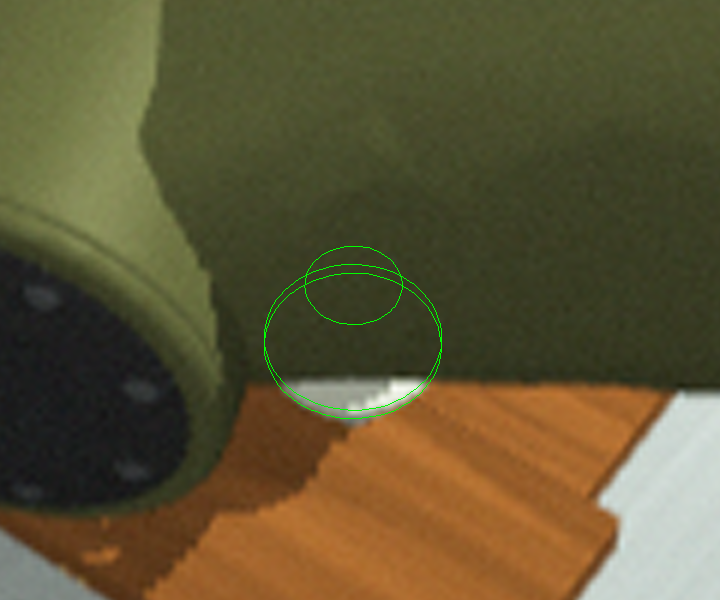

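View pics/w15.png

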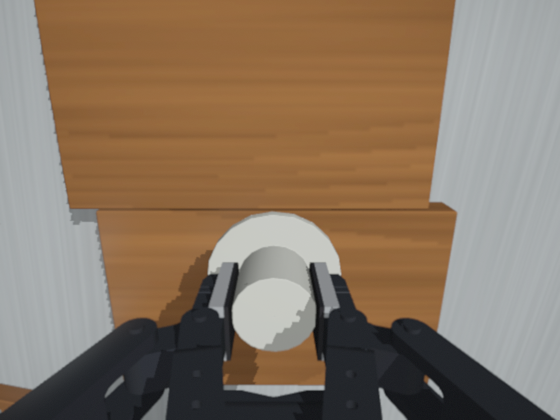

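```bash
python3 - <<'E'
from h import *
W=camera('wrist');s=read_state();R=Ro.from_quat(s["orientation"]).as_matrix()
save('w16',W['color'],(60,180,160,240),7);save('w17',W['color'],(400,180,500,240),7)
def tf(p,z): return R.T@(onz(W,[p],z)[0]-s["eef_pos"])
a,b=tf((99,210),.02),tf((456,209),.02); print(a,b,np.linalg.norm(a-b)); m=(a+b)/2; print("stud tool",m-[.016,0,0])
print("cap",tf((274,314),s["eef_pos"][2]-.0173+.034))
E
```

```text
[ 0.02029997 -0.09552949  0.05526376] [0.02081938 0.09972936 0.05491903] 0.1952598365676897
stud tool [0.00455968 0.00209993 0.0550914 ]
cap [ 0.00313463  0.00032897 -0.01670135]
```

View pics/w16.png

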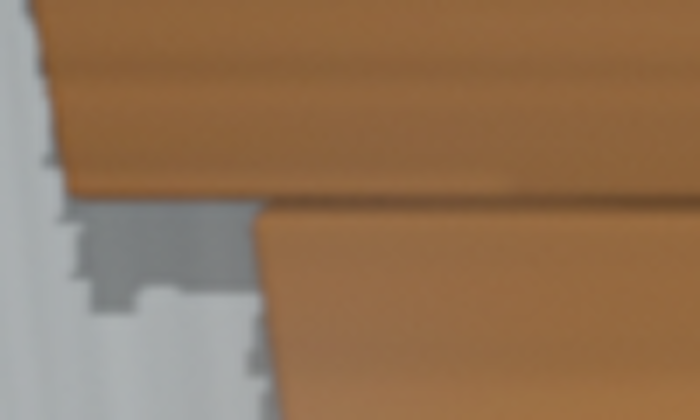

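View pics/w17.png

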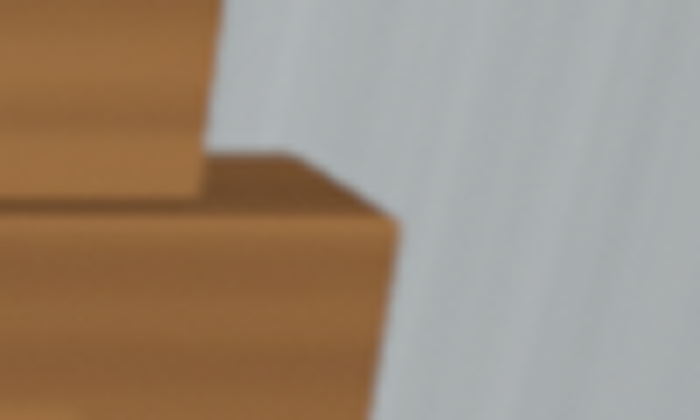

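The seam is closed along its full length. The wrist and side views both put the stud about 1 mm toward tool +y (world −x) from the cap, so I'll correct by that and come down over the stud tip.

Emit:
send_rows([
  {"tx":0.0003,"ty":0.0012,"tz":0,"turn":0},
  {"tx":0.0003,"ty":0.0012,"tz":0.008,"turn":0},
  {"tx":0.0003,"ty":0.0012,"tz":0.014,"turn":0},
  {"tx":0.0003,"ty":0.0012,"tz":0.018,"turn":0},
  {"tx":0.0003,"ty":0.0012,"tz":0.02,"turn":0},
  {"tx":0.0003,"ty":0.0012,"tz":0.02,"turn":0},
])

```text
time_s: 12.5
eef_pos: [0.5435, 0.0366, 0.0534]
orientation: [0.736, -0.678, -0.0, 0.0]
force: [-0.8, -0.0, -0.1]
width: 0.0306
```

```bash
python3 - <<'E'
from h import *
go(.5443,.0365,.0373,-1.489); print(read_state()["wrist_torque"])
W=camera('wrist'); save('w18',W['color'])
E
```

```text
t 12.5 pos [0.5435 0.0366 0.0534] az -1.4887 tilt 0.05 F [-0.8 -0.  -0.1] w 0.0306  -> tx ty tz [ 0.0001 -0.0008  0.0161] turn 0.0003
[ 0.03607742 -0.04247398  0.00014094]
```

The brim is 8 mm below the stud's top with no force, so the stud is inside the mouth. Pressing now.

Emit:
send_rows([
  {"tx":0,"ty":0,"tz":0.001,"turn":0},
  {"tx":0,"ty":0,"tz":0.0025,"turn":0},
  {"tx":0,"ty":0,"tz":0.004,"turn":0},
  {"tx":0,"ty":0,"tz":0.0055,"turn":0},
  {"tx":0,"ty":0,"tz":0.007,"turn":0},
])

```text
time_s: 13.05
eef_pos: [0.5451, 0.036, 0.0499]
orientation: [0.736, -0.677, 0.002, -0.001]
force: [-2.8, -2.5, 13.2]
width: 0.0306
```

Emit:
send_rows([
  {"tx":0,"ty":0,"tz":0.0015,"turn":0},
  {"tx":0,"ty":0,"tz":0.003,"turn":0},
  {"tx":0,"ty":0,"tz":0.0045,"turn":0},
])

```text
time_s: 13.35
eef_pos: [0.5443, 0.0361, 0.0434]
orientation: [0.735, -0.678, 0.001, -0.0]
force: [1.3, -1.8, 0.8]
width: 0.0304
```

```bash
python3 - <<'E'
from h import *
go(.5443,.0365,.0373,-1.489); print(read_state()["wrist_torque"])
W=camera('wrist'); save('w19',W['color'])
E
```

```text
t 13.35 pos [0.5443 0.0361 0.0434] az -1.4889 tilt 0.11 F [ 1.3 -1.8  0.8] w 0.0304  -> tx ty tz [-0.0004  0.      0.0061] turn 0.0001
[-1.14391417 -0.41006442  0.00528885]
```

View pics/w19.png

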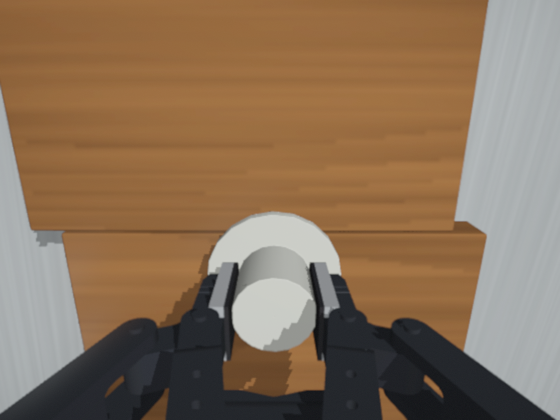

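It clicked: the force peaked near 13 N and then dropped to about 1 N. I'll continue down to the board.

Emit:
send_rows([
  {"tx":0,"ty":0,"tz":0.002,"turn":0},
  {"tx":0,"ty":0,"tz":0.004,"turn":0},
  {"tx":0,"ty":0,"tz":0.006,"turn":0},
  {"tx":0,"ty":0,"tz":0.0075,"turn":0},
  {"tx":0,"ty":0,"tz":0.0075,"turn":0},
])

```text
time_s: 13.9
eef_pos: [0.5438, 0.0364, 0.0372]
orientation: [0.736, -0.677, 0.001, 0.0]
force: [-6.9, -2.9, 12.6]
width: 0.0304
```

```bash
python3 - <<'E'
from h import *
go(.5443,.0365,.0373,-1.489); print(read_state()["wrist_torque"])
E
```

```text
t 13.9 pos [0.5438 0.0364 0.0372] az -1.4882 tilt 0.07 F [-6.9 -2.9 12.6] w 0.0304  -> tx ty tz [-0.0001 -0.0005 -0.0001] turn 0.0008
[-0.92397846  2.22238014  0.02154122]
```

The brim has bottomed out: TCP z is 0.0372 against 0.0373 predicted. I'll relieve the side load (−x) and add a little press.

Emit:
send_rows([
  {"tx":0.0003,"ty":0.001,"tz":0.0005,"turn":0},
  {"tx":0.0003,"ty":0.001,"tz":0.001,"turn":0},
  {"tx":0.0003,"ty":0.001,"tz":0.001,"turn":0},
  {"tx":0.0003,"ty":0.001,"tz":0.001,"turn":0},
  {"tx":0.0003,"ty":0.001,"tz":0.001,"turn":0},
])

```text
time_s: 14.4
eef_pos: [0.5438, 0.0364, 0.0372]
orientation: [0.736, -0.677, 0.001, -0.001]
force: [-5.1, -1.9, 16.5]
width: 0.0307
```

```bash
python3 - <<'E'
from h import *
go(.5443,.0365,.0373,-1.489); print(read_state()["wrist_torque"])
W=camera('wrist'); save('w20',W['color']);S=camera('side'); save('s20',S['color'],(220,190,340,290),6);T=camera('top'); save('t20',T['color'],(200,180,330,290),5)
go(.5443,.0365,.0373,-1.489)
E
```

```text
t 14.4 pos [0.5438 0.0364 0.0372] az -1.488 tilt 0.17 F [-5.1 -1.9 16.5] w 0.0307  -> tx ty tz [-0.0001 -0.0005 -0.0001] turn 0.001
[-0.593636    1.91324967 -0.04835977]
t 14.55 pos [0.5438 0.0364 0.0372] az -1.488 tilt 0.17 F [-5.2 -2.5 15.5] w 0.0308  -> tx ty tz [-0.0001 -0.0005 -0.0001] turn 0.001
```

View pics/w20.png

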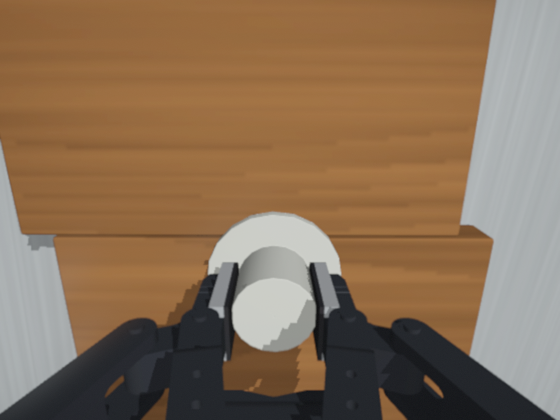

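View pics/s20.png

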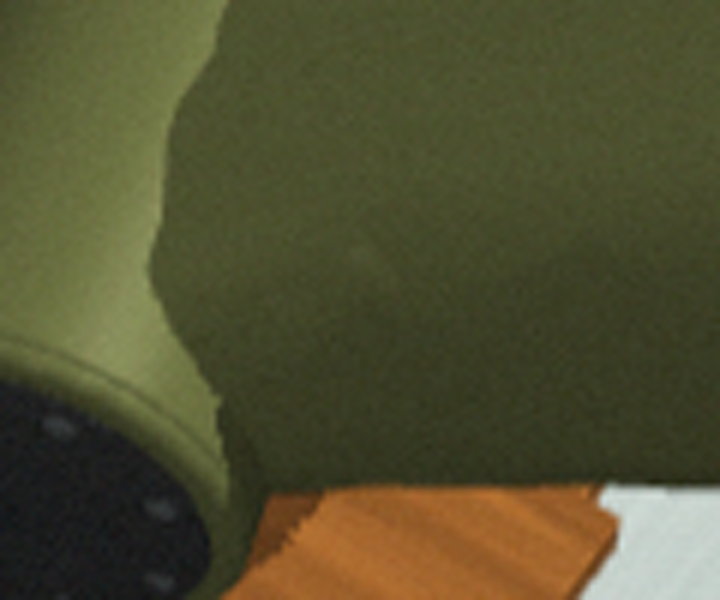

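The press now rises with no further motion, the cap hasn't slipped in the grip, and the seam line shows no gap. Handing in.

```bash
python3 - <<'E'
from workcell import finish_job
print(finish_job())
E
```

```text
the job is handed in; nothing more can be done
None
```

The loose board is butted against the fixed section, and the cap is snapped onto the stud with the gripper still holding it down. The job was handed in at about 14.6 s of the 64 s allowed; no verdict was reported.

**Board:** I pushed it with both open fingertips along its back face until it stopped against the fixed section and held about 12 N. Top and wrist views afterwards showed no gap along the seam. It sits about 17 mm off along the seam, within the 60 mm allowed.

**Cap:** I gripped it by the crown at 60 N, lowered it over the stud and pressed. The force reached about 13 N, then dropped to about 1 N at the click. At the end it bottomed out with the tool at 37.2 mm height (37.3 mm predicted). There, a harder press raised the force from about 12.6 to 16 N with no further movement. The cap had not moved in the grip.

**Checks that disagreed or fell short:**
- **Stud and cap position:** the cameras differed by about 1–2 mm, so I shifted the cap 1 mm before pressing.
- **Side load:** about 5 N remained on the cap at the end, and my correction only partly removed it.
- **Side view:** the arm blocked it at the end, so the brim being down is judged from height, force and the wrist view.
- **Bystanders:** the ramekin, spice jar and tub were never approached closely, but I did not measure them again at the end.

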